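Unlock a syrup pump and give the coffee a full stroke

ROBOT

A 6-joint arm with a two-finger parallel gripper is mounted at the origin on a cart in front of the work surface, level with it; the furniture and walls round the work are solid. World frame = base frame: x ahead of the robot, y to its left, z up, the work surface at z = 0. Lengths are in m, angles in rad, forces in N, time in s.
With the tool pointing down it reaches from about 0.35 to 0.725 m from the base axis. Payload 4.3 kg.
Tool frame: the origin (TCP) lies at the very end of the fingers, on their centre line; the grasp point (between the pads) lies 19 mm behind it; z points along the fingers, y is the line along which they close (so a half turn about z gives the same grasp; the last joint's range is limited). The gripper opens to 85 mm and grips with 20 to 120 N. Pads are 22 mm wide; open, the fingers measure 114 mm over their backs; the gripper's body (76 mm by 85 mm) begins 54 mm behind the grasp point. The pads swing forward as they close: fully open they stand 13 mm farther back than shut.
Start: joints at [-1.277, 0.377, 0.081, 1.274, 0, 1.46], TCP at [0.226, -0.529, 0.203] pointing down, gripper open.
Joint ranges: [-2.72, 2.72], [-0.84, 1.66], [-1.02, 1.22], [-1.77, 2.12], [-1.37, 1.28], [-3.14, 3.14]. Speed limits (rad/s): [2.57, 2.57, 3.14, 3.14, 3.14, 3.14].

INTERFACE

Orientations are given as a unit quaternion [x, y, z, w].
In Python, from cell import sensors, snapshot, get_calibration, workorder gives the robot as it stands. The module is installed in compiled form; this text tells all that it offers.
- The arm moves only by the tool jog_arm, never from a script. Its argument "increments" is a list of rows, each a list of 6 numbers: the shift along the tool's x, y, z in cm, then the turn, a rotation vector about the tool's x, y, z in rad. A call has exactly 5 rows; each row shifts and turns the commanded pose from where the row before left it, along the tool's axes as they then stand; what a row does not reach is not made up. A row lasts 1/8 s, in which the tool goes at most 62.5 mm and 10.7 degrees, less where a joint would pass 70% of its speed; a pose out of reach is approached as far as the arm can. A call with a gripper value outside its range is refused whole. "hand" is the finger opening in cm, from 0 to 8.54, set as the call begins (left out, the last holds). The fingers move at their own pace and stop on an object; "force" is the grip in N (left out, the last holds). Time passes only in rows, so rows that do not move let the fingers close, or fill a call up. It gives the time, the measured TCP pose, the force, the opening and the grip force at its end, in the units of the state.
- sensors.state(): the state, without advancing time (a new reading comes with each control period).
- snapshot(name): name is "side" or "top"; returns the picture (384x512x3 uint8, red, green, blue); there is no depth.
- get_calibration(name): a dict with "K" (3x3 intrinsics, pixels), "rvec" (rotation vector, rad) and "tvec" (3), from world to camera coordinates, as OpenCV has them. Camera axes: x right, y down, z forward; pixel columns grow to the right and rows downward; lengths in m; the calibration is good to about 2 mm. A picture is of the moment at which its call begins. get_calibration takes no time and is no camera call.
- workorder.finish_job(): hands the job in; it is judged then, once.
The state is a dict: "clock": time; "q": joint angles; "qvel": joint speeds; "tau": joint torques, N m; "eef_pos": TCP position; "tool_rot": TCP orientation; "wrist_force": force on the tool from outside, world axes, zero at the start; "torque": the same for the moment, N m; "gripper_width": finger opening in m; "finger_force": force on a finger pad.
Only numpy, scipy, OpenCV 4.12 (cv2) and the standard library are available. Lean on these libraries where they do the work, as an engineer would, in place of code of your own. Each camera call takes 0.05 s, during which the arm holds its last target. There are 200 camera calls.

TASK

Put a shot of syrup in the mug of coffee beside the pump bottle: the pump is still locked down, so turn its head anticlockwise until it is free and springs up, swing the spout over the mug, then press the head right down to its stop with a measured hand and let it come all the way up again. Do not press the pump while the spout is not over the mug, do not ram it, leave the spout over the mug and both mugs and the honey jar standing where they are.

Things in the scene. Friction and masses are not known exactly. Their poses are not given: they have to be found in the camera images.
- pump_bottle: round amber glass bottle with a plain paper label, held fast in a steel holder screwed to the worktop (93 mm across at its flange, 78 mm above it), so it cannot move. Origin: centre of the holder's underside, on the pump's upright axis. On top it has a black ribbed collar, 37 mm across.
- collar_top (a point): centre of the collar's top, 162 mm above the worktop. Inside the collar is the twist-lock. It lets go after the head has been turned 25 to 80 degrees anticlockwise seen from above; the place is not marked (clockwise there is a stop within 45 degrees). A grey dose sleeve, 19 mm across, with a rubber washer (8 N/mm) on top, stands 3 to 9 mm out of the collar, as somebody has set it; the head stops on it.
- pump_head: black pump head, turning and sliding on the bottle's upright axis. Origin on that axis at its underside; x along the spout, z up. On a round skirt (28 mm across, 12 mm high) sits a flat-sided block, 28 mm wide across the spout, 48 mm long (20 mm behind the axis, 28 mm in front), 20 mm high, its underside 10 mm above the origin. At the start it is locked about 8 mm down.
- pump_top (a point): centre of the flat top of the pump head, on the axis: 215 mm above the worktop when up, about 207 mm when locked; x along the spout, z up. When the lock lets go the spring lifts the head; a head held in the fingers shows it by a light tug upward: locked it resists, free it follows. Once up it turns freely (0.05 N m of friction), stays where it is left, and turns on past the mug; turned back over the lock it cannot be pressed.
- spout_tip (a point): lower end of the 12 mm thick spout, 98 mm from the turning axis, 32 mm below the head's top
- plunger (a joint): how far the head is down from its top position, in m: 0 up, about 0.008 locked. The head meets its stop at 0.014 to 0.020, depending on the dose sleeve. The spring pushes up with 4 N at the top and 9 N at 0.020; the stop is felt as a sharp rise in force on top of that (a push of 15 to 25 N in all is firmly home without ramming).
- mug_mouth (a point): centre of the mouth of the mug of coffee, 101 mm above the worktop. The mug, green above and white below, is 78 mm across (68 mm inside) and stands loose on the worktop, its axis 92 to 110 mm from the bottle's, 85 to 165 degrees anticlockwise of where the spout points at the start.
- mug: the same mug of coffee; origin under it, 19 mm from its axis toward the handle (its -y side), z up. The handle, more or less on the side away from the bottle, reaches 76 mm from the axis.
- spare_mug: dark blue mug, 82 mm across, 92 mm high, a bystander; origin under it, z up
- honey_jar: honey jar with a white lid, 60 mm across, 99 mm high, a bystander; origin under it, z up
Not all that is in view belongs to the job. What is shaped like the mug but purple is not meant.

How it is judged:
By the outcome, as a careful person would: the job done as asked, in the order asked, and still so for the second after the job is handed in, with the robot touching nothing.
It also fails if it takes over 48 s, if anything falls off the work surface, if the arm or the gripper's body presses on something with over 40 N, if the wrist force passes 120 N, or if a joint passes its speed limit or range.

## Working session

There is one attempt and no reset: what is moved stays moved. The work goes in short steps, Python scripts to look and compute and a tool call to move; the robot and the scene stay as the last step left them, time stands still between calls to the robot, and variables do not carry over. Pictures are saved under pics/ and viewed, at most 10 in all, crops included, and the job is handed in when it is done.

Besides the shell and the picture viewer there is one more tool, called in YAML: its name, and indented under it one key for each argument. jog_arm: Moves the arm, as the interface text tells. Its arguments: {"type":"object","properties":{"increments":{"type":"array"},"hand":{"type":"number"},"force":{"type":"number"}},"required":["increments"]}

```bash
mkdir -p pics
python3 - <<'E'
from cell import sensors, snapshot, get_calibration
import cv2,numpy as np
s=sensors.state();print({k:np.round(v,3).tolist() for k,v in s.items()})
for n in("side","top"):
    cv2.imwrite(f"pics/{n}0.png",snapshot(n)[:,:,::-1]);c=get_calibration(n);R=cv2.Rodrigues(np.array(c["rvec"],float))[0]
    print(n,c["K"],"campos",-R.T@np.array(c["tvec"]).ravel(),R.round(2).tolist())
E
```

```text
{'clock': 0.0, 'q': [-1.277, 0.378, 0.08, 1.274, -0.0, 1.461], 'qvel': [0.0, 0.0, 0.001, 0.002, 0.0, -0.0], 'tau': [-0.001, -46.361, 26.987, 0.021, -0.0, -0.0], 'eef_pos': [0.226, -0.528, 0.202], 'tool_rot': [0.98, 0.201, -0.0, -0.001], 'wrist_force': [-0.932, -0.467, -0.858], 'torque': [0.025, -0.012, 0.029], 'finger_force': 0.0, 'gripper_width': 0.085}
side [[489.69550377   0.         257.59239827]
 [  0.         489.69550377 194.94063628]
 [  0.           0.           1.        ]] campos [0.04733098 0.53243652 0.82802603] [[-0.73, -0.68, 0.0], [-0.43, 0.45, -0.78], [0.53, -0.57, -0.62]]
top [[457.03341418   0.         256.79335692]
 [  0.         457.03341418 193.10250887]
 [  0.           0.           1.        ]] campos [ 0.55145087 -0.09212456  1.13647136] [[-0.01, -1.0, -0.03], [-1.0, 0.01, -0.06], [0.06, 0.03, -1.0]]
```

View pics/side0.png

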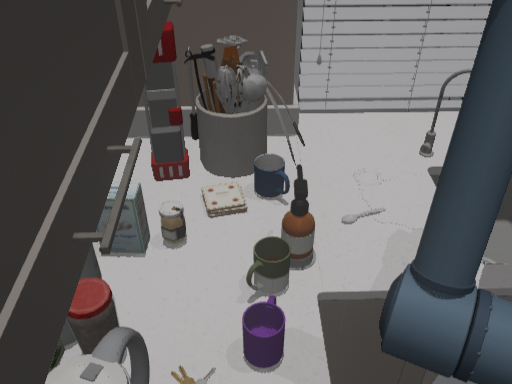

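View pics/top0.png

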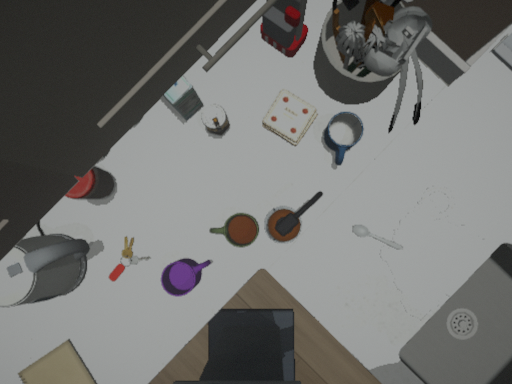

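Side view: pump head at about (301,190) and the green mug at (271,255). Top view: head block at about (288,225) with the spout tip near (320,195), mug mouth at (242,230), spare mug at (343,133), honey jar at (214,118). The purple mug at (182,277) is not the target.

Run:
```python
import cv2,numpy as np
a=cv2.imread("pics/top0.png")[180:260,215:335];b=cv2.imread("pics/side0.png")[155:275,240:330]
A=cv2.resize(a,None,fx=6,fy=6,interpolation=cv2.INTER_CUBIC);B=cv2.resize(b,None,fx=5,fy=5,interpolation=cv2.INTER_CUBIC)
def br(x):return np.clip(x.astype(float)*1.8,0,255).astype(np.uint8)
cv2.imwrite("pics/tc.png",br(A));cv2.imwrite("pics/sc.png",br(B))
```

```text
(no output)
```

View pics/tc.png

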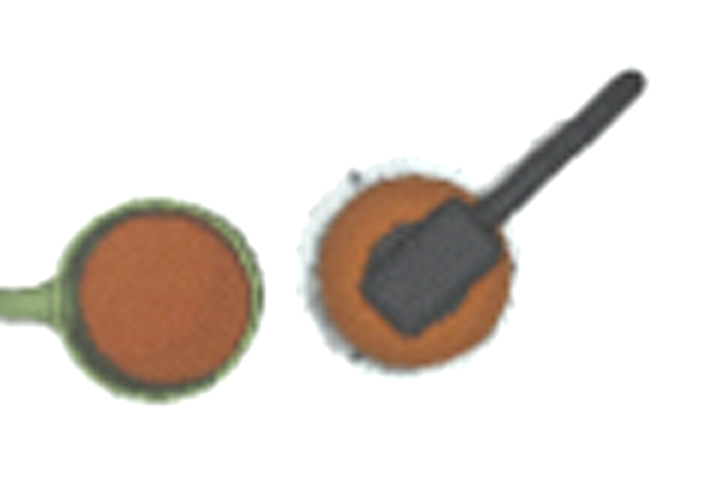

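View pics/sc.png

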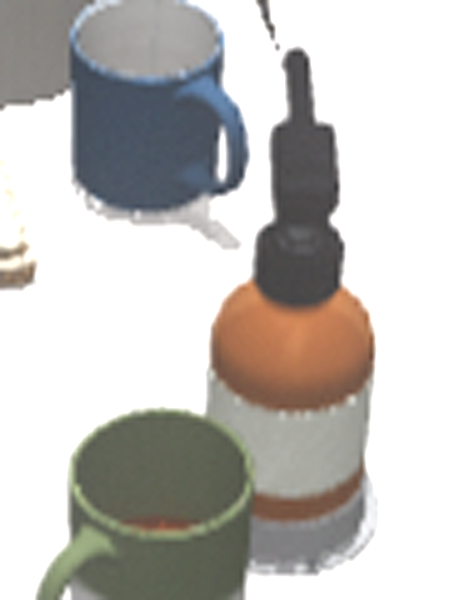

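Top crop: block top corners at crop pixels (362,287), (410,335), (502,247) and (453,197), spout end at (632,80), mug rim centred at (160,300). Side crop: block top front edge at (277,125)–(333,125), spout end at (296,52), mug rim centred at (161,477).

```bash
cat > h.py <<'E'
import cv2,numpy as np
from cell import get_calibration
C={}
for n in("side","top"):
    c=get_calibration(n);R=cv2.Rodrigues(np.array(c["rvec"],float))[0];t=np.array(c["tvec"],float).ravel();C[n]=(np.array(c["K"]),R,t)
def ray(n,p):
    K,R,t=C[n];d=R.T@np.linalg.solve(K,[p[0],p[1],1.]);return -R.T@t,d
def onz(n,p,z):
    o,d=ray(n,p);return o+d*(z-o[2])/d[2]
def tri(a,b):
    P=[C[n][0]@np.c_[C[n][1],C[n][2]] for n in("top","side")]
    X=cv2.triangulatePoints(P[0],P[1],np.array(a,float).reshape(2,1),np.array(b,float).reshape(2,1)).ravel();return X[:3]/X[3]
def proj(n,X):
    K,R,t=C[n];u=K@(R@np.array(X)+t);return u[:2]/u[2]
E
python3 - <<'E'
from h import *
np.set_printoptions(precision=4,suppress=True)
T=lambda x,y:((x+.5)/6-.5+215,(y+.5)/6-.5+180)
S=lambda x,y:((x+.5)/5-.5+240,(y+.5)/5-.5+155)
print("mugtri",tri(T(160,300),S(161,477)),"plane",onz("top",T(160,300),.101),onz("side",S(161,477),.101))
print("spout end tri",tri(T(632,80),S(296,56)))
cs=[T(362,287),T(410,335),T(502,247),T(453,197)]
q=[onz("top",p,.207) for p in cs];print(np.array(q))
r=(q[0]+q[1])/2;f=(q[2]+q[3])/2;u=(f-r)/np.linalg.norm(f-r);print("len",np.linalg.norm(f-r),"ax",r+u*.020,f-u*.028,np.degrees(np.arctan2(u[1],u[0])))
print("front mid tri",tri((np.array(cs[2])+cs[3])/2,S(305,125)))
# amber bottle blob / holder in side: bottle width
tip=onz("top",T(632,80),.185);ax=r+u*.02;d=tip-ax;print("tip",tip,np.degrees(np.arctan2(d[1],d[0])),np.linalg.norm(d[:2]))
m=tri(T(160,300),S(161,477));d=m-ax;print("mug dir",np.degrees(np.arctan2(d[1],d[0])),np.linalg.norm(d[:2]))
# collar in side view: edges at crop (257..342, ~250)
print("collar",onz("side",S(300,243),.162))
E
```

```text
mugtri [ 0.5267 -0.0239  0.0954] plane [ 0.527  -0.0241  0.101 ] [ 0.5228 -0.0197  0.101 ]
spout end tri [ 0.6015 -0.1947  0.188 ]
[[ 0.533  -0.0994  0.207 ]
 [ 0.5167 -0.1154  0.207 ]
 [ 0.5459 -0.1469  0.207 ]
 [ 0.563  -0.1306  0.207 ]]
len 0.04310873820412329 ax [ 0.5386 -0.1219  0.207 ] [ 0.5352 -0.1184  0.207 ] -46.65902606444125
front mid tri [ 0.553  -0.14    0.2036]
tip [ 0.6029 -0.1941  0.185 ] -48.2970099421501 0.09664721286455503
mug dir 96.92854047615553 0.0987868328184522
collar [ 0.5335 -0.119   0.162 ]
```

jog_arm:
  increments:
    - [4.4,-2.5,-2,0,0,0]
    - [4.5,-2.5,-2,0,0,0]
    - [4.5,-2.5,-2,0,0,0]
    - [4.5,-2.5,-2,0,0,0]
    - [4.5,-2.5,-2,0,0,0]
  hand: 8.5
  force: 30

```text
clock: 0.72
eef_pos: [0.3834, -0.3242, 0.3036]
tool_rot: [0.98, 0.2, -0.0, -0.0]
wrist_force: [0.8, -0.3, 0.2]
gripper_width: 0.0849
finger_force: 0.0
```

jog_arm:
  increments:
    - [4.4,-2.5,0,0,0,0]
    - [4.5,-2.5,0,0,0,0]
    - [4.5,-2.5,0,0,0,0]
    - [4.5,-2.5,0,0,0,0]
    - [4.5,-2.5,0,0,0,0]

```text
clock: 1.35
eef_pos: [0.5403, -0.1213, 0.3029]
tool_rot: [0.98, 0.201, -0.0, -0.0]
wrist_force: [0.1, -0.2, -0.2]
gripper_width: 0.0848
finger_force: 0.0
```

jog_arm:
  increments:
    - [0,0,0,0,0,-0.18]
    - [0,0,0,0,0,-0.18]
    - [0,0,0,0,0,-0.18]
    - [0,0,0,0,0,-0.18]
    - [0,0,0,0,0,-0.18]

```text
clock: 1.98
eef_pos: [0.5394, -0.1227, 0.3027]
tool_rot: [0.793, 0.609, -0.0, -0.001]
wrist_force: [-0.4, -1.1, -0.4]
gripper_width: 0.0852
finger_force: 0.0
```

jog_arm:
  increments:
    - [0,0,0,0,0,-0.18]
    - [0,0,0,0,0,-0.18]
    - [0,0,0,0,0,-0.18]
    - [0,0,0,0,0,-0.18]
    - [0,0,0,0,0,-0.18]

```text
clock: 2.6
eef_pos: [0.5393, -0.1228, 0.3028]
tool_rot: [0.449, 0.893, -0.0, -0.001]
wrist_force: [0.2, -0.1, 0.5]
gripper_width: 0.0849
finger_force: 0.0
```

jog_arm:
  increments:
    - [0.3,-0.05,2,0,0,-0.1]
    - [0,0,3,0,0,0]
    - [0,0,2,0,0,0]
    - [0,0,0.5,0,0,0]
    - [0,0,0,0,0,0]

```text
clock: 3.22
eef_pos: [0.5373, -0.1207, 0.2283]
tool_rot: [0.407, 0.914, -0.0, -0.0]
wrist_force: [0.3, 0.4, -0.2]
gripper_width: 0.085
finger_force: 0.0
```

Run:
```python
from h import *
from cell import snapshot,sensors
s=sensors.state();p=s["eef_pos"];print(p,s["tool_rot"])
im=[]
for n in("top","side"):
    u=proj(n,[.537,-.12,.2]);x,y=int(u[0])-45,int(u[1])-45;print(n,x,y)
    im.append(cv2.resize(snapshot(n)[y:y+90,x:x+75,::-1],None,fx=5,fy=5,interpolation=cv2.INTER_CUBIC))
cv2.imwrite("pics/g1.png",np.clip(np.hstack(im)*1.8,0,255).astype(np.uint8))
```

```text
[ 0.53732545 -0.12067193  0.22830454] [ 4.06757124e-01  9.13536295e-01 -5.68794703e-05 -2.76941345e-04]
top 239 180
side 254 143
```

View pics/g1.png

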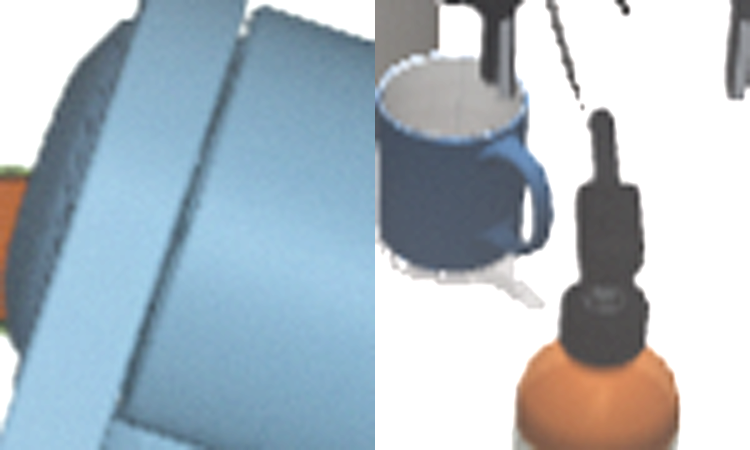

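The side crop shows the open fingers at x≈498 and x≈740 straddling the block at about x≈610, so the gripper is centred. The arm hides the top view.

jog_arm:
  increments:
    - [0,0,1.6,0,0,0]
    - [0,0,1.6,0,0,0]
    - [0,0,1.4,0,0,0]
    - [0,0,0.2,0,0,0]
    - [0,0,0,0,0,0]

```text
clock: 3.95
eef_pos: [0.5377, -0.1208, 0.1807]
tool_rot: [0.407, 0.914, -0.0, 0.0]
wrist_force: [0.6, -0.2, 0.9]
gripper_width: 0.0847
finger_force: 0.0
```

jog_arm:
  increments:
    - [0,0,0,0,0,0]
    - [0,0,0,0,0,0]
    - [0,0,0,0,0,0]
    - [0,0,0,0,0,0]
    - [0,0,0,0,0,0]
  hand: 2.0
  force: 25

```text
clock: 4.58
eef_pos: [0.5375, -0.1207, 0.1803]
tool_rot: [0.407, 0.914, -0.0, -0.0]
wrist_force: [0.3, 0.2, 0.1]
gripper_width: 0.0198
finger_force: 0.0
```

Run:
```python
from h import *
from cell import snapshot,sensors
s=sensors.state();print(s["finger_force"],s["gripper_width"],s["wrist_force"])
im=cv2.resize(snapshot("side")[130:250,230:370,::-1],None,fx=5,fy=5,interpolation=cv2.INTER_CUBIC)
print(proj("side",s["eef_pos"]),proj("side",[.537,-.12,.207]))
cv2.imwrite("pics/g2.png",np.clip(im*2.2,0,255).astype(np.uint8))
```

```text
0.0 0.019763799895170676 [0.31970958 0.23375459 0.05747894]
[299.15421854 195.34236554] [299.80773839 185.59073488]
```

View pics/g2.png

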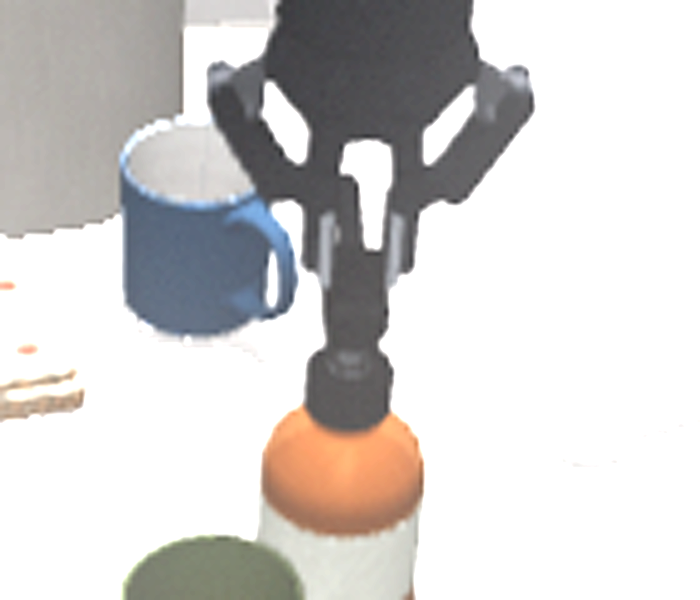

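The finger ends show at about crop (358,285), level with the block's top face. They seem to have closed just above the head rather than beside it. I'll reopen, go lower and close again.

jog_arm:
  increments:
    - [0,0,0,0,0,0]
    - [0,0,0,0,0,0]
    - [0,0,0,0,0,0]
    - [0,0,0,0,0,0]
    - [0,0,0,0,0,0]
  hand: 6.0

```text
clock: 5.25
eef_pos: [0.5375, -0.1208, 0.1803]
tool_rot: [0.407, 0.914, -0.0, 0.0]
wrist_force: [-0.1, 0.3, 0.2]
gripper_width: 0.06
finger_force: 0.0
```

jog_arm:
  increments:
    - [0,0,0.4,0,0,0]
    - [0,0,0.4,0,0,0]
    - [0,0,0.4,0,0,0]
    - [0,0,0.3,0,0,0]
    - [0,0,0,0,0,0]

```text
clock: 5.88
eef_pos: [0.5372, -0.1207, 0.1649]
tool_rot: [0.407, 0.914, -0.0, -0.0]
wrist_force: [-0.2, 1.4, 0.8]
gripper_width: 0.0599
finger_force: 0.0
```

Run:
```python
from h import *
from cell import snapshot,sensors
s=sensors.state();print(s["finger_force"],s["gripper_width"],s["wrist_force"],s["eef_pos"])
im=cv2.resize(snapshot("side")[160:235,250:350,::-1],None,fx=8,fy=8,interpolation=cv2.INTER_CUBIC)
print(proj("side",s["eef_pos"]))
cv2.imwrite("pics/g3.png",np.clip(im*3.0,0,255).astype(np.uint8))
```

```text
0.0 0.0598873291558319 [-0.20794128  1.39037233  0.84908655] [ 0.5372235  -0.12065156  0.16489299]
[298.83327419 201.03436094]
```

View pics/g3.png

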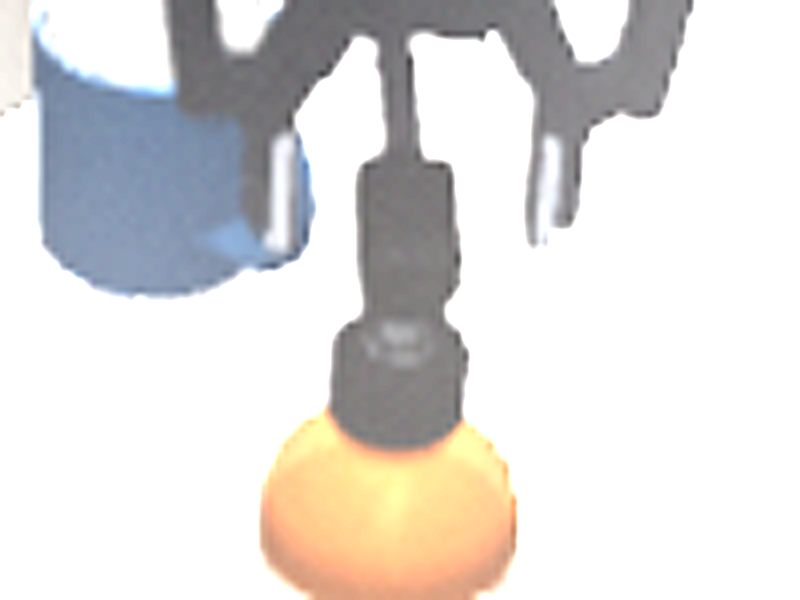

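jog_arm:
  increments:
    - [0,0,0,0,0,0]
    - [0,0,0,0,0,0]
    - [0,0,0,0,0,0]
    - [0,0,0,0,0,0]
    - [0,0,0,0,0,0]
  hand: 2.0
  force: 20

```text
clock: 6.55
eef_pos: [0.5377, -0.1208, 0.1656]
tool_rot: [0.407, 0.914, 0.0, 0.0]
wrist_force: [-0.6, 0.2, 2.9]
gripper_width: 0.0274
finger_force: 26.0
```

The fingers stopped at 27.4 mm, so the block is held. I'll firm up the grip and start turning anticlockwise.

jog_arm:
  increments:
    - [0,0,0,0,0,0]
    - [0,0,0,0,0,-0.1]
    - [0,0,0,0,0,-0.12]
    - [0,0,0,0,0,-0.12]
    - [0,0,0,0,0,0]
  hand: 1.5
  force: 40

```text
clock: 7.18
eef_pos: [0.5378, -0.1206, 0.1656]
tool_rot: [0.247, 0.969, 0.0, 0.0]
wrist_force: [0.1, 0.9, 3.7]
gripper_width: 0.0266
finger_force: 45.7
```

Run:
```python
from cell import sensors
import numpy as np
s=sensors.state();print({k:np.round(s[k],3).tolist() for k in("clock","q","eef_pos","tool_rot","wrist_force","torque","gripper_width","finger_force")})
```

```text
{'clock': 7.175, 'q': [-0.336, 0.341, -0.07, 1.159, 0.0, 0.163], 'eef_pos': [0.538, -0.121, 0.166], 'tool_rot': [0.247, 0.969, 0.0, 0.0], 'wrist_force': [0.11, 0.913, 3.743], 'torque': [0.316, 0.03, 0.072], 'gripper_width': 0.027, 'finger_force': 45.69}
```

jog_arm:
  increments:
    - [0,0,0,0,0,-0.1]
    - [0,0,0,0,0,-0.1]
    - [0,0,-0.1,0,0,0]
    - [0,0,0,0,0,0]
    - [0,0,0,0,0,0]

```text
clock: 7.8
eef_pos: [0.5378, -0.1205, 0.1658]
tool_rot: [0.149, 0.989, 0.0, 0.0]
wrist_force: [3.7, 1.7, -4.0]
gripper_width: 0.0266
finger_force: 44.8
```

jog_arm:
  increments:
    - [0,0,0,0,0,-0.06]
    - [0,0,0,0,0,-0.06]
    - [0,0,0,0,0,-0.06]
    - [0,0,0,0,0,0]
    - [0,0,0,0,0,0]

```text
clock: 8.43
eef_pos: [0.5378, -0.1204, 0.1659]
tool_rot: [0.059, 0.998, 0.0, 0.0]
wrist_force: [4.9, 1.9, -5.3]
gripper_width: 0.027
finger_force: 44.6
```

jog_arm:
  increments:
    - [0,0,0,0,0,-0.06]
    - [0,0,0,0,0,-0.06]
    - [0,0,0,0,0,-0.06]
    - [0,0,0,0,0,0]
    - [0,0,0,0,0,0]

```text
clock: 9.05
eef_pos: [0.5378, -0.1203, 0.1659]
tool_rot: [-0.031, 1.0, 0.0, 0.0]
wrist_force: [4.1, 1.0, -4.7]
gripper_width: 0.0266
finger_force: 44.7
```

jog_arm:
  increments:
    - [0,0,0,0,0,-0.06]
    - [0,0,0,0,0,-0.06]
    - [0,0,0,0,0,-0.06]
    - [0,0,0,0,0,0]
    - [0,0,0,0,0,0]

```text
clock: 9.68
eef_pos: [0.5378, -0.1202, 0.1661]
tool_rot: [-0.12, 0.993, 0.001, 0.0]
wrist_force: [4.2, 4.6, -2.7]
gripper_width: 0.0267
finger_force: 44.7
```

jog_arm:
  increments:
    - [0,0,-0.1,0,0,0]
    - [0,0,0,0,0,0]
    - [0,0,0,0,0,-0.05]
    - [0,0,0,0,0,-0.05]
    - [0,0,0,0,0,0]

```text
clock: 10.3
eef_pos: [0.5377, -0.1201, 0.1668]
tool_rot: [-0.17, 0.985, 0.001, 0.0]
wrist_force: [5.7, 3.4, -5.7]
gripper_width: 0.0271
finger_force: 44.5
```

jog_arm:
  increments:
    - [0,0,0,0,0,-0.06]
    - [0,0,0,0,0,-0.06]
    - [0,0,0,0,0,-0.06]
    - [0,0,0,0,0,0]
    - [0,0,0,0,0,0]

```text
clock: 10.92
eef_pos: [0.5377, -0.1201, 0.168]
tool_rot: [-0.258, 0.966, 0.0, 0.001]
wrist_force: [1.6, 5.0, 5.3]
gripper_width: 0.0267
finger_force: 45.8
```

Run:
```python
from h import *
from cell import snapshot,sensors
s=sensors.state();print(s["torque"],s["wrist_force"],s["eef_pos"])
print(proj("side",s["eef_pos"]))
im=snapshot("side")[:,:,::-1][140:240,230:360]
cv2.imwrite("pics/g4.png",np.clip(cv2.resize(im,None,fx=6,fy=6,interpolation=cv2.INTER_CUBIC)*2.6,0,255).astype(np.uint8))
```

```text
[ 1.09719936 -0.20326301  0.0455019 ] [1.62398351 4.96853787 5.34587443] [ 0.53773137 -0.1200796   0.16800361]
[298.55749068 199.92702113]
```

View pics/g4.png

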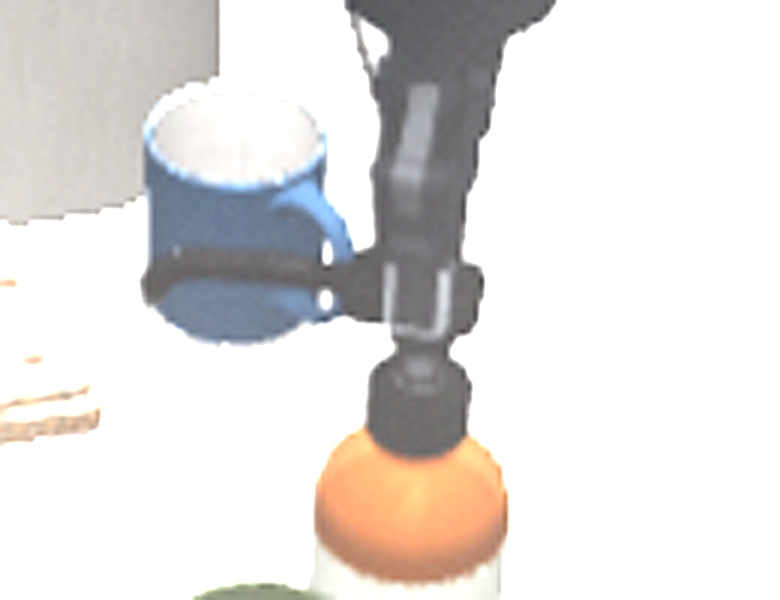

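The wrist force flipped to +5.3 N (upward), so the lock has let go at about 77°. In the picture the spout now points left in front of the blue mug, with the fingers around the block. I'll follow the spring up.

jog_arm:
  increments:
    - [0,0,-0.2,0,0,0]
    - [0,0,-0.2,0,0,0]
    - [0,0,-0.2,0,0,0]
    - [0,0,0,0,0,0]
    - [0,0,0,0,0,0]

```text
clock: 11.6
eef_pos: [0.5377, -0.1201, 0.1736]
tool_rot: [-0.258, 0.966, 0.0, 0.001]
wrist_force: [1.3, 4.7, 4.2]
gripper_width: 0.0266
finger_force: 45.5
```

jog_arm:
  increments:
    - [0,0,-0.1,0,0,0]
    - [0,0,-0.1,0,0,-0.1]
    - [0,0,0,0,0,-0.15]
    - [0,0,0,0,0,-0.15]
    - [0,0,0,0,0,0]

```text
clock: 12.22
eef_pos: [0.5375, -0.1199, 0.1737]
tool_rot: [-0.445, 0.896, 0.001, -0.0]
wrist_force: [5.4, 3.9, -7.1]
gripper_width: 0.0268
finger_force: 44.4
```

jog_arm:
  increments:
    - [0,0,0.05,0,0,-0.15]
    - [0,0,0,0,0,-0.16]
    - [0,0,0,0,0,-0.16]
    - [0,0,0,0,0,-0.16]
    - [0,0,0,0,0,-0.13]

```text
clock: 12.85
eef_pos: [0.5371, -0.1198, 0.1737]
tool_rot: [0.746, -0.666, -0.001, -0.0]
wrist_force: [2.4, 4.6, -2.9]
gripper_width: 0.0268
finger_force: 44.9
```

jog_arm:
  increments:
    - [0,0,0,0,0,0]
    - [0,0,0,0,0,0]
    - [0,0,0,0,0,0]
    - [0,0,0,0,0,0]
    - [0,0,0,0,0,0]
  hand: 5.0

```text
clock: 13.48
eef_pos: [0.5375, -0.1209, 0.1749]
tool_rot: [0.745, -0.667, 0.0, 0.0]
wrist_force: [-0.4, -0.7, 0.3]
gripper_width: 0.0497
finger_force: 0.0
```

Run:
```python
from h import *
from cell import snapshot,sensors
s=sensors.state();print(s["torque"],s["wrist_force"],s["eef_pos"],s["q"])
a=snapshot("side")[:,:,::-1][150:300,230:330];b=snapshot("top")[:,:,::-1][190:260,200:300]
a=cv2.resize(a,None,fx=4,fy=4,interpolation=cv2.INTER_CUBIC);b=cv2.resize(b,None,fx=4,fy=4,interpolation=cv2.INTER_CUBIC)
b=np.vstack([b,np.zeros((600-280,400,3),np.uint8)])
cv2.imwrite("pics/g5.png",np.clip(np.hstack([a,b])*2.2,0,255).astype(np.uint8))
```

```text
[ 0.08634445  0.02827452 -0.0078755 ] [-0.39699791 -0.73965435  0.25425246] [ 0.53748256 -0.12090468  0.17488705] [-3.36221597e-01  3.36996047e-01 -5.12495991e-02  1.18237344e+00
 -3.16907835e-04 -2.01801075e+00]
```

View pics/g5.png

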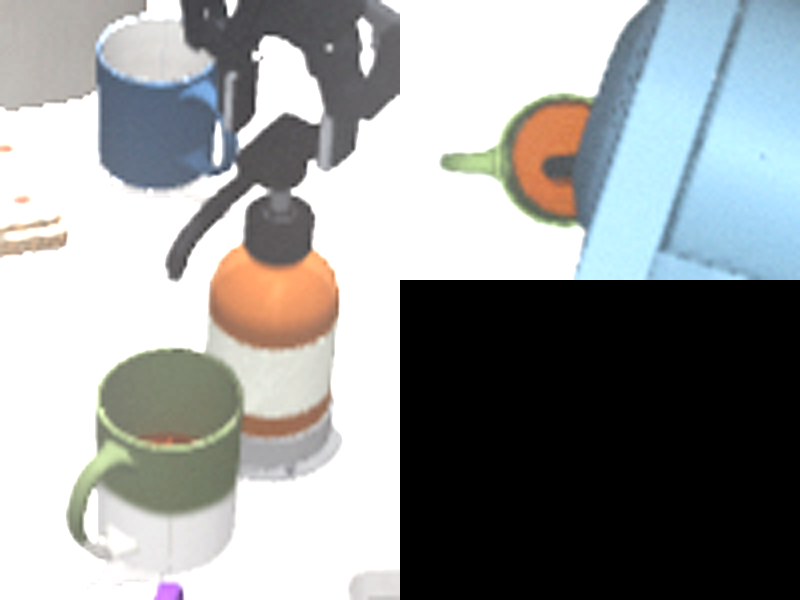

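The spout tip is over the coffee, near the mug's centre: top crop tip at about (550,165), mug centre at about (553,158). The head is up. Next I raise the arm, close the fingers and press from above.

jog_arm:
  increments:
    - [0,0,-2,0,0,0]
    - [0,0,-3,0,0,0]
    - [0,0,-2.5,0,0,0]
    - [0,0,0,0,0,0]
    - [0,0,0,0,0,0]

```text
clock: 14.2
eef_pos: [0.5372, -0.1207, 0.2489]
tool_rot: [0.745, -0.667, -0.0, 0.0]
wrist_force: [0.3, -0.2, -0.3]
gripper_width: 0.0503
finger_force: 0.0
```

jog_arm:
  increments:
    - [0,0,0,0,0,0]
    - [0,0,0,0,0,0]
    - [0,0,0,0,0,0]
    - [0,0,0,0,0,0]
    - [0,0,0,0,0,0]
  hand: 0
  force: 30

```text
clock: 14.82
eef_pos: [0.5375, -0.1208, 0.2498]
tool_rot: [0.745, -0.667, 0.0, 0.0]
wrist_force: [-0.4, -0.1, -0.4]
gripper_width: -0.0002
finger_force: 0.0
```

jog_arm:
  increments:
    - [0,0,0.6,0,0,0]
    - [0,0,0.6,0,0,0]
    - [0,0,0.6,0,0,0]
    - [0,0,0.4,0,0,0]
    - [0,0,0.4,0,0,0]

```text
clock: 15.45
eef_pos: [0.5375, -0.1208, 0.2235]
tool_rot: [0.745, -0.667, -0.0, 0.0]
wrist_force: [-0.8, 0.6, -0.5]
gripper_width: 0.0001
finger_force: 0.0
```

jog_arm:
  increments:
    - [0,0,0.2,0,0,0]
    - [0,0,0.2,0,0,0]
    - [0,0,0.2,0,0,0]
    - [0,0,0.2,0,0,0]
    - [0,0,0.2,0,0,0]

```text
clock: 16.08
eef_pos: [0.5375, -0.1208, 0.2137]
tool_rot: [0.745, -0.667, 0.0, 0.0]
wrist_force: [0.3, -0.2, -0.4]
gripper_width: 0.0001
finger_force: 0.0
```

jog_arm:
  increments:
    - [0,0,0.2,0,0,0]
    - [0,0,0.2,0,0,0]
    - [0,0,0.2,0,0,0]
    - [0,0,0.2,0,0,0]
    - [0,0,0.2,0,0,0]

```text
clock: 16.7
eef_pos: [0.5375, -0.1207, 0.2037]
tool_rot: [0.745, -0.667, 0.0, 0.0]
wrist_force: [0.3, -0.2, 1.3]
gripper_width: 0.0001
finger_force: 0.0
```

jog_arm:
  increments:
    - [0,0,0.2,0,0,0]
    - [0,0,0.2,0,0,0]
    - [0,0,0.2,0,0,0]
    - [0,0,0,0,0,0]
    - [0,0,0,0,0,0]

```text
clock: 17.32
eef_pos: [0.5375, -0.1207, 0.1979]
tool_rot: [0.745, -0.667, 0.0, 0.0]
wrist_force: [-0.5, 0.8, -0.6]
gripper_width: 0.0001
finger_force: 0.0
```

jog_arm:
  increments:
    - [0,0,0.2,0,0,0]
    - [0,0,0.2,0,0,0]
    - [0,0,0.2,0,0,0]
    - [0,0,0,0,0,0]
    - [0,0,0,0,0,0]

```text
clock: 17.95
eef_pos: [0.5375, -0.1208, 0.1918]
tool_rot: [0.745, -0.667, 0.0, 0.0]
wrist_force: [-0.2, 0.4, -0.6]
gripper_width: -0.0004
finger_force: 0.0
```

jog_arm:
  increments:
    - [0,0,0.15,0,0,0]
    - [0,0,0.15,0,0,0]
    - [0,0,0.15,0,0,0]
    - [0,0,0,0,0,0]
    - [0,0,0,0,0,0]

```text
clock: 18.58
eef_pos: [0.5375, -0.1207, 0.1873]
tool_rot: [0.745, -0.667, 0.0, 0.0]
wrist_force: [0.2, 0.4, -1.1]
gripper_width: 0.0001
finger_force: 0.0
```

jog_arm:
  increments:
    - [0,0,0.15,0,0,0]
    - [0,0,0.15,0,0,0]
    - [0,0,0.1,0,0,0]
    - [0,0,0,0,0,0]
    - [0,0,0,0,0,0]

```text
clock: 19.2
eef_pos: [0.5376, -0.1208, 0.1835]
tool_rot: [0.745, -0.667, 0.0, -0.0]
wrist_force: [-1.0, -0.0, 3.5]
gripper_width: -0.0003
finger_force: 2.2
```

jog_arm:
  increments:
    - [0,0,0.2,0,0,0]
    - [0,0,0.2,0,0,0]
    - [0,0,0.2,0,0,0]
    - [0,0,0.2,0,0,0]
    - [0,0,0.2,0,0,0]

```text
clock: 19.82
eef_pos: [0.5377, -0.1208, 0.1735]
tool_rot: [0.745, -0.667, 0.0, -0.0]
wrist_force: [-0.6, -0.2, 6.8]
gripper_width: -0.0003
finger_force: 3.4
```

jog_arm:
  increments:
    - [0,0,0.1,0,0,0]
    - [0,0,0.1,0,0,0]
    - [0,0,0.1,0,0,0]
    - [0,0,0,0,0,0]
    - [0,0,0,0,0,0]

```text
clock: 20.45
eef_pos: [0.5377, -0.1208, 0.1708]
tool_rot: [0.745, -0.667, 0.0, -0.0]
wrist_force: [-2.3, 0.9, 7.7]
gripper_width: -0.0001
finger_force: 3.8
```

jog_arm:
  increments:
    - [0,0,0.1,0,0,0]
    - [0,0,0.1,0,0,0]
    - [0,0,0,0,0,0]
    - [0,0,0,0,0,0]
    - [0,0,0,0,0,0]

```text
clock: 21.08
eef_pos: [0.5377, -0.1208, 0.1688]
tool_rot: [0.745, -0.667, 0.0, -0.0]
wrist_force: [-2.4, 0.7, 7.4]
gripper_width: 0.0001
finger_force: 4.0
```

jog_arm:
  increments:
    - [0,0,0.1,0,0,0]
    - [0,0,0.1,0,0,0]
    - [0,0,0,0,0,0]
    - [0,0,0,0,0,0]
    - [0,0,0,0,0,0]

```text
clock: 21.7
eef_pos: [0.5377, -0.1208, 0.1672]
tool_rot: [0.745, -0.667, 0.001, -0.0]
wrist_force: [-2.8, 1.1, 10.2]
gripper_width: 0.0002
finger_force: 5.0
```

Force is starting to rise, so the stop is near.

jog_arm:
  increments:
    - [0,0,0.1,0,0,0]
    - [0,0,0.05,0,0,0]
    - [0,0,0,0,0,0]
    - [0,0,0,0,0,0]
    - [0,0,0,0,0,0]

```text
clock: 22.32
eef_pos: [0.5378, -0.1209, 0.1666]
tool_rot: [0.745, -0.667, 0.001, -0.0]
wrist_force: [-3.7, 0.9, 14.5]
gripper_width: 0.0
finger_force: 7.3
```

jog_arm:
  increments:
    - [0,0,0.1,0,0,0]
    - [0,0,0.05,0,0,0]
    - [0,0,0,0,0,0]
    - [0,0,0,0,0,0]
    - [0,0,0,0,0,0]

```text
clock: 22.95
eef_pos: [0.5379, -0.1209, 0.166]
tool_rot: [0.745, -0.667, 0.001, -0.0]
wrist_force: [-5.6, 3.1, 19.6]
gripper_width: -0.0002
finger_force: 9.7
```

At about 20 N the head is firmly home. Now I release it slowly and withdraw upward.

jog_arm:
  increments:
    - [0,0,-0.3,0,0,0]
    - [0,0,-0.4,0,0,0]
    - [0,0,-0.4,0,0,0]
    - [0,0,-0.4,0,0,0]
    - [0,0,-0.4,0,0,0]

```text
clock: 23.58
eef_pos: [0.5376, -0.1208, 0.1825]
tool_rot: [0.745, -0.667, 0.0, -0.0]
wrist_force: [-1.7, 0.4, 4.7]
gripper_width: -0.0001
finger_force: 2.3
```

jog_arm:
  increments:
    - [0,0,-0.6,0,0,0]
    - [0,0,-1.5,0,0,0]
    - [0,0,-3,0,0,0]
    - [0,0,-3,0,0,0]
    - [0,0,-2,0,0,0]

```text
clock: 24.2
eef_pos: [0.5378, -0.1208, 0.2851]
tool_rot: [0.745, -0.667, 0.001, -0.0]
wrist_force: [0.1, 0.1, -0.6]
gripper_width: 0.0001
finger_force: 0.0
```

jog_arm:
  increments:
    - [0,0,0,0,0,0]
    - [0,0,0,0,0,0]
    - [0,0,0,0,0,0]
    - [0,0,0,0,0,0]
    - [0,0,0,0,0,0]

```text
clock: 24.82
eef_pos: [0.5373, -0.1207, 0.2829]
tool_rot: [0.745, -0.667, -0.0, 0.0]
wrist_force: [-0.6, 0.7, -0.4]
gripper_width: 0.0002
finger_force: 0.0
```

Run:
```python
from h import *
from cell import snapshot
a=snapshot("side")[:,:,::-1][150:300,230:330];b=snapshot("top")[:,:,::-1][190:260,200:300]
a=cv2.resize(a,None,fx=4,fy=4,interpolation=cv2.INTER_CUBIC);b=cv2.resize(b,None,fx=4,fy=4,interpolation=cv2.INTER_CUBIC)
b=np.vstack([b,np.zeros((600-280,400,3),np.uint8)])
cv2.imwrite("pics/g6.png",np.clip(np.hstack([a,b])*2.2,0,255).astype(np.uint8))
```

```text
(no output)
```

View pics/g6.png

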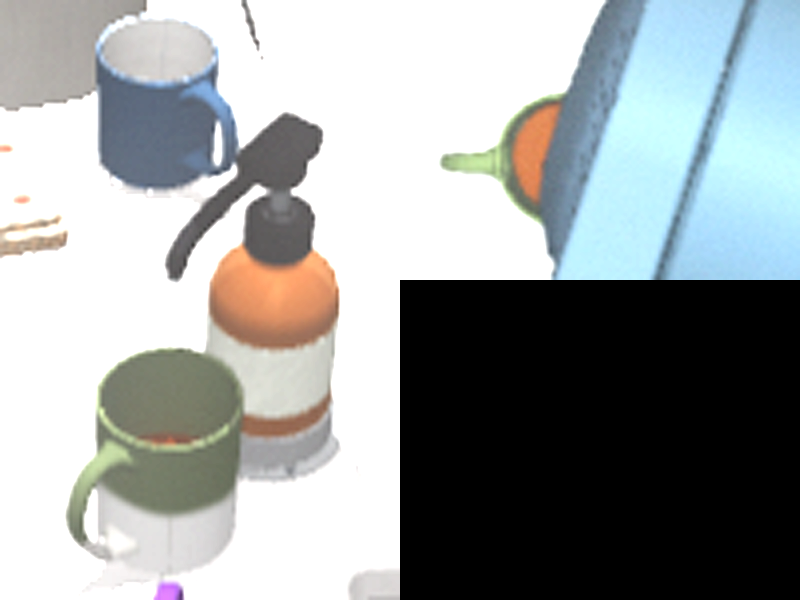

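The head is fully up again. The spout tip is still at crop (175,275), exactly as before the press, so it is over the mug. The mugs have not moved and the gripper is clear.

```bash
python3 -c "
from cell import workorder
print(workorder.finish_job())"
```

```text
the job is handed in; nothing more can be done
None
```

I unlocked the pump at about 77°, swung the spout over the green mug, pressed the head to its stop at about 20 N and let it spring fully up; the job is handed in at about 25 s with the mugs and jar untouched (the verdict wasn't shown).

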